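# Clip the scoop hook onto the masa bin

## Task

The sprung scoop-hook clip has been left on the top edge of the chopping board that stands in the rack. Squeeze it open, take it off, and clip it onto the sloping front edge of the white masa bin, in the middle, in line with the slope and with its hook facing out of the bin. Push it gently down until its spring barrel rests on the edge, let it close and leave it clamped there; do not disturb the mug or the salt dish.

Things in the scene. Friction and masses are not known exactly. Their poses are not given: they have to be found in the camera images.
- clip: hook half of a sprung clip like a big clothes peg (steel, black handles, 112 mm tall, 30 mm wide, about 115 g, loose), two mirrored halves. Origin: middle of the hinge axis. Jaws shut: z runs from jaws to handles, y along the hinge, hook and this half at -x, other half at +x. Open by angle a, this half is turned a/2 about y (jaw to -x, handle to +x) from the clip's middle plane, the other half a/2 opposite
- clip_jaw (a joint): opening angle between the clip's two halves, rad: 0 jaws shut, about 0.1 to 0.15 on the bin wall, about 0.37 on the chopping board, 0.52 fully squeezed, a firm stop. A spring shuts it: at 40 mm above the hinge the squeeze takes about 7 N when shut, rising to 15 N at the stop; the jaws grip the bin wall with about 7 N
- handle (a point): outer face of the hook half's handle, 40 mm above the hinge. The two handles are flat plates 30 mm wide, 5 mm thick, 6 to 60 mm above the hinge, each splayed out 0.26 rad when shut (then 45 mm over their outsides at this height, 56 mm at their ends). At the stop they are parallel, 23 mm over all. As it shuts its handle ends sink about 4 mm towards the hinge, so let go between still fingers it climbs off its seat
- pad (a point): inner face of the hook half's rubber jaw pad, 44 mm below the hinge. Pads are 13 mm tall, 28 mm wide, meet in the middle when shut and are about 23 mm apart at the stop. The 4 mm jaw plates behind them end 52 mm below the hinge and leave a 16 mm wide space above the pads
- clip_barrel: the spring barrel on the clip's hinge: a lying cylinder of radius 8 mm, 24 mm long, along the hinge axis; origin the same as clip. Its underside is the bottom of the clip's throat, so the hinge axis is 8 mm above whatever edge the clip is pushed home on
- hook_tip (a point): upturned end of the steel hook (6 mm wire) on the clip's hook half, 43 mm to -x and 14 mm below the hinge in the frame of clip
- bin: empty white plastic ingredient bin, open on top, 220 mm wide (y), 260 mm deep (x), held in place but standing on four soft rubber feet that give about 1 mm per 12 N. Origin: on the ledge straight below the middle of its front edge; z up, +x into the bin. The front edge is 158 mm above the ledge; the front wall slopes 25 degrees from vertical, top leaning out (to -x); sides and back rise to 190 mm
- bin_front: the bin's sloping front wall, 5 mm thick with a 9 mm thick, 10 mm tall bead along its top. Origin: middle of its top edge, on top of the bead. z points up along the wall's slope, y along the edge, x square to the wall into the bin (so -x is outwards)
- board_rack: chopping board (16 mm thick, 240 mm long, standing on its long side) in a wooden rack 90 mm wide, fixed. Origin: on the ledge under its middle; y along the board, z up, x square to the board
- board_top (a point): middle of the board's top edge, 165 mm above the ledge; at the start the clip sits home on this edge, within 50 mm of this point, upright, its y axis along the board
- mug: white ceramic mug, 82 mm wide, 95 mm tall, loose; origin under its centre
- salt_dish: small terracotta bowl, 72 mm wide, 35 mm tall, loose, between bin and rack; origin under its centre
Not all that is in view belongs to the job. Of the things that look like the clip, the middle-sized one is meant.

How it is judged:
By the outcome, as a careful person would: the job done as asked, in the order asked, and still so for the second after the job is handed in, with the robot touching nothing.
It also fails if it takes over 58 s, if anything falls off the work surface, if the arm or the gripper's body presses on something with over 40 N, if the wrist force passes 120 N, or if a joint passes its speed limit or range.

## Robot

A 6-joint arm with a two-finger parallel gripper is mounted at the origin on the work surface. World frame = base frame: x ahead of the robot, y to its left, z up, the work surface at z = 0. Lengths are in m, angles in rad, forces in N, time in s.
With the tool pointing down it reaches from about 0.3 to 0.775 m from the base axis. Payload 14.6 kg.
Tool frame: the origin (TCP) lies midway between the tips of the shut fingers; the grasp point (between the pads) lies 19 mm behind it (ctrl.grip_depth is the distance from the TCP to the grasp point, in m); z points along the fingers, x is the direction in which the jaws open and shut, and the axes are right-handed (so a half turn about z gives the same grasp; the last joint's range is limited). The gripper opens to 94 mm and grips with 3 to 60 N. Pads are 16 mm wide; open, the fingers measure 119 mm over their backs; the gripper's body (75 mm by 177 mm) begins 78 mm behind the grasp point.
Start: joints at [1.165, 0.3, 1.521, -0, 1.321, -0.067], TCP at [0.183, 0.519, 0.205] pointing down, gripper open.
Joint ranges: [-3.03, 3.03], [-0.79, 2.21], [0.23, 2.52], [-1.04, 4.18], [0, 3.07], [-2.55, 2.55]. Speed limits (rad/s): [2.22, 2.22, 2.57, 3.14, 3.14, 3.14].

## Interface

Orientations are given as [roll, pitch, yaw] about the fixed x, y, z axes, in that order (R = Rz(yaw) Ry(pitch) Rx(roll)).
In Python, from station import ctrl gives the robot as it stands.
- The arm moves only by the tool play_rows, never from a script. Its argument "steps" is a list that holds one entry, the list of rows, each a list of 7 numbers: the shift along the tool's x, y, z in cm, then the turn, a rotation vector about the tool's x, y, z in rad, then the opening, from 0 (shut) to 1 (fully open). In form: [[[x, y, z, ax, ay, az, hand], ...]]. A call has 1 to 20 rows; each row is the pose to reach, as a shift and turn from the pose measured when the call began, along the tool's axes at that moment; what a row does not reach only later rows make up. A row lasts 1/12 s, in which the tool goes at most 41.7 mm and 7.16 degrees, less where a joint would pass 70% of its speed; a pose out of reach is approached as far as the arm can. A call with a gripper value outside its range is refused whole. The fingers move at their own pace and stop on an object; "force" is the grip in N (left out, the last holds). Time passes only in rows, so rows that repeat a pose let the fingers close. It gives the time, the measured TCP pose, the force and the opening at its end, in the units of the state.
- ctrl.get_obs(): the state, without advancing time (a new reading comes with each control period).
- ctrl.camera(name): name is "scene" or "top" or "wrist"; returns a dict with "frame" (420x560x3 uint8, blue, green, red), "fovy" (degrees; the focal length in pixels is half the picture's height over the tangent of half this angle, whatever the lens; pixels are square), "cx", "cy" (the principal point, pixels), "world_to_cam" (4x4, takes a point from world to camera coordinates). Camera axes: x right, y up, looking along -z (the intrinsics and any distortion apply to the point x, -y, -z); pixel columns grow to the right and rows downward; lengths in m; the calibration is good to about 2 mm. The wrist camera is an equidistant fisheye: a pixel r from the principal point sees the ray r / f radians off the axis. A picture is of the moment at which its call begins. There is no depth.
- ctrl.hand_in(): hands the job in, once; it reports no verdict.
The state is a dict: "time_s": time; "qpos": joint angles; "joint_vel": joint speeds; "tau": joint torques, N m; "ee_pos": TCP position; "eef_rot": TCP orientation; "force": force on the tool from outside, world axes, zero at the start; "moment": the same for the moment, N m; "grip_width": finger opening in m.
Only numpy, scipy, OpenCV 4.12 (cv2) and the standard library are available. Lean on these libraries where they do the work, as an engineer would, in place of code of your own. Each camera call takes 0.05 s, during which the arm holds its last target. There are 200 camera calls.

## Working session

There is one attempt and no reset: what is moved stays moved. The work goes in short steps, Python scripts to look and compute and a tool call to move; the robot and the scene stay as the last step left them, time stands still between calls to the robot, and variables do not carry over. Pictures are saved under pics/ and viewed, about 8 in all and at most 12, crops included, and the job is handed in when it is done.

Besides the shell and the picture viewer there is one more tool, called after ">>>" by a JSON object that holds its "api" and its "payload". play_rows: Moves the arm, as the interface text tells. Its arguments: {"type":"object","properties":{"steps":{"type":"array"},"force":{"type":"number"}},"required":["steps"]}

```bash
mkdir -p pics; ls; cat > h.py <<'E'
import numpy as np, cv2
from station import ctrl
from scipy.spatial.transform import Rotation as R
def cam(n):
    c=ctrl.camera(n); c['f']=c['frame'].shape[0]/2/np.tan(np.radians(c['fovy'])/2); c['n']=n
    return c
def ray(c,u,v):
    x=(u-c['cx'])/c['f']; y=(v-c['cy'])/c['f']
    if c['n']=='wrist':
        r=np.hypot(x,y); s=np.sin(r)/r if r>1e-9 else 1; d=np.array([x*s,-y*s,-np.cos(r)])
    else: d=np.array([x,-y,-1.])
    T=np.linalg.inv(c['world_to_cam']); d=T[:3,:3]@d
    return T[:3,3], d/np.linalg.norm(d)
def onz(c,u,v,z):
    o,d=ray(c,u,v); return o+d*(z-o[2])/d[2]
def tri(*rs):
    A=np.zeros((3,3));b=np.zeros(3)
    for o,d in rs:
        P=np.eye(3)-np.outer(d,d);A+=P;b+=P@o
    p=np.linalg.solve(A,b); return p,[np.linalg.norm((np.eye(3)-np.outer(d,d))@(p-o))*1e3 for o,d in rs]
def proj(c,p):
    q=c['world_to_cam']@np.r_[p,1]; x,y,z=q[0],-q[1],-q[2]
    if c['n']=='wrist':
        r=np.hypot(x,y);t=np.arctan2(r,z);x,y=x/r*t,y/r*t
    else: x,y=x/z,y/z
    return c['cx']+c['f']*x, c['cy']+c['f']*y
def pose():
    o=ctrl.get_obs(); return o,np.array(o['ee_pos']),R.from_euler('xyz',o['eef_rot'])
def rel(target_p,target_R):
    o,p,r=pose(); return np.round(100*(r.inv().apply(np.array(target_p)-p)),2),np.round((r.inv()*target_R).as_rotvec(),3)
E
python3 - <<'E'
from h import *
import pickle
cs={}
for n in('scene','top'):
    cs[n]=cam(n); cv2.imwrite(f'pics/{n}0.png',cs[n]['frame']); print(n,cs[n]['fovy'],cs[n]['cx'],cs[n]['cy'],np.linalg.inv(cs[n]['world_to_cam']).round(3).tolist())
pickle.dump(cs,open('c0.pkl','wb'))
print(ctrl.get_obs())
E
```

```text
pics
scene 48.60455058824209 278.9557942612954 203.05116939283187 [[-0.375, -0.711, 0.595, 1.09], [0.927, -0.275, 0.256, 0.23], [-0.018, 0.647, 0.762, 0.869], [0.0, 0.0, 0.0, 1.0]]
top 53.28875391018882 270.8244939568411 217.2263547588357 [[0.012, 0.984, -0.178, 0.347], [-1.0, 0.012, -0.003, 0.002], [-0.001, 0.178, 0.984, 1.069], [0.0, 0.0, 0.0, 1.0]]
{'time_s': 0.1, 'qpos': array([ 1.16543188e+00,  3.00401938e-01,  1.52151037e+00, -2.59916248e-05,
        1.32070404e+00, -6.66011220e-02]), 'joint_vel': array([ 1.11139205e-03, -1.12747250e-03, -1.52931477e-03, -7.08670419e-04,
        8.79734469e-05,  9.88079985e-04]), 'tau': array([ 2.96052705e-03, -5.32644296e+01, -3.53281903e+01,  7.09686172e-02,
        2.35509127e-02, -7.56759050e-05]), 'ee_pos': array([0.18269389, 0.51852267, 0.20495418]), 'eef_rot': array([-3.14154965e+00,  1.02310006e-03,  1.23203947e+00]), 'force': array([-0.0377062 ,  0.58872105, -0.77906656]), 'moment': array([-0.0113244 , -0.02694095, -0.02747835]), 'grip_width': 0.09404643429238727}
```

View pics/scene0.png

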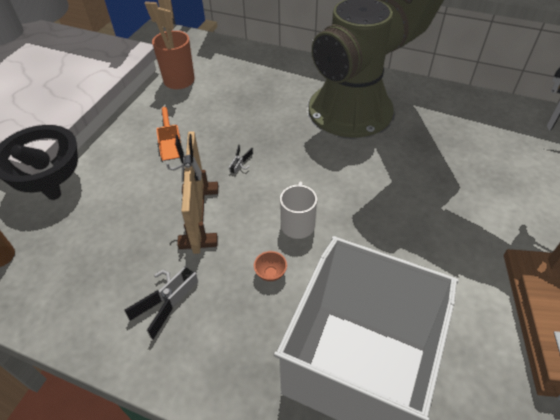

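View pics/top0.png

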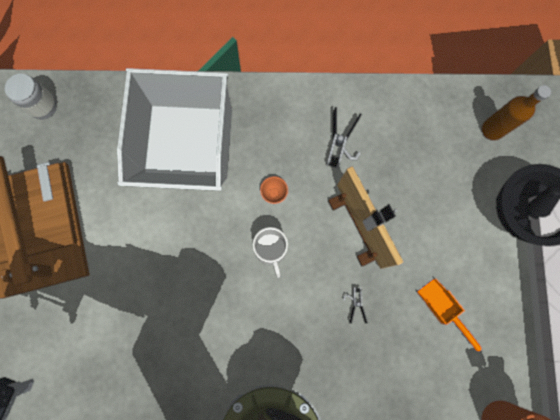

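Candidates: lying clip at top (340,135) / scene (165,300) is the large one. Small clip lies at top (355,303) / scene (240,158). The one on the board, at top (380,215) / scene (187,152), is mid-sized and matches the description. I'll check it and the bin in one close crop sheet.

```bash
python3 - <<'E'
import pickle,cv2,numpy as np
cs=pickle.load(open('c0.pkl','rb'))
t=cs['top']['frame'];s=cs['scene']['frame']
def cr(f,x,y,w,h,W,H): return cv2.resize(f[y:y+h,x:x+w],(W,H),interpolation=cv2.INTER_CUBIC)
a=cr(t,325,160,90,120,390,520)[:300]
A=cr(t,330,160,80,60,400,300); 
A=cr(t,325,160,88,66*2,400,600)
o=np.zeros((600,800,3),np.uint8)
o[:300,:400]=cr(t,330,175,80,60,400,300)
o[:300,400:]=cr(s,150,110,80,60,400,300)
o[300:,:400]=cr(t,105,60,140,140,400,300)
o[300:,400:]=cr(s,270,225,200,195,400,300)
cv2.imwrite('pics/crop1.png',o)
E
```

```text
(no output)
```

View pics/crop1.png

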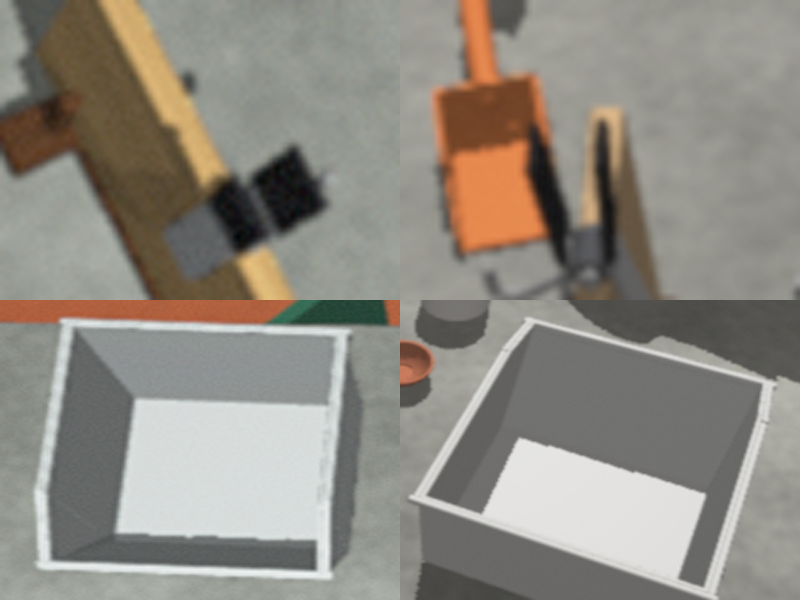

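The crop confirms it: the mid-sized clip sits on the board edge, its hook towards image-right (top) / lower-left (scene). The bin's low front edge is the one facing the robot, from top px (120,185) to (220,188), with the side kinks next to it. Next I'll turn these into positions.

```bash
python3 - <<'E'
import pickle
from h import *
cs=pickle.load(open('c0.pkl','rb'));t=cs['top'];s=cs['scene']
hsv=cv2.cvtColor(t['frame'],cv2.COLOR_BGR2HSV)
roi=np.zeros(hsv.shape[:2],np.uint8);roi[155:280,320:415]=255
m=cv2.inRange(hsv,(10,60,150),(30,255,255))&roi
pts=cv2.findNonZero(m); r=cv2.minAreaRect(pts); print(len(pts),r)
W=[onz(t,u,v,.165) for u,v in cv2.boxPoints(r)]; print(np.round(W,4)); 
b=cv2.inRange(hsv,(0,0,0),(180,255,45))&roi; b[:,:365]=0
n,l,st,ce=cv2.connectedComponentsWithStats(b)
for i in range(1,n): 
    if st[i][4]>15: print(st[i],ce[i],onz(t,*ce[i],.213).round(4))
# bin edges
w=cv2.inRange(hsv,(0,0,185),(180,40,255)); w[:,:105]=0;w[:,240:]=0;w[200:]=0;
for x in (130,140,150,160,170,180,190,200,210):
    y=np.nonzero(w[175:195,x])[0]+175; print(x,y.min() if len(y) else None,y.max() if len(y) else None, onz(t,x,y.mean(),.158).round(4) if len(y) else '')
for y in (170,175,178,181,184,187):
    q=np.nonzero(w[y])[0]; print(y,q.min(),q.max())
for u,v in((120,185),(220.5,188.3)): print(onz(t,u,v,.158))
E
```

```text
641 ((374.64666748046875, 215.187744140625), (109.17517852783203, 7.2581071853637695), 62.02052688598633)
[[ 0.6232 -0.1621  0.165 ]
 [ 0.6313 -0.1766  0.165 ]
 [ 0.4168 -0.282   0.165 ]
 [ 0.4093 -0.2679  0.165 ]]
[381 205  13  16 120] [387.10833333 212.83333333] [ 0.5141 -0.2374  0.213 ]
[372 212  11  13  75] [376.86666667 217.73333333] [ 0.5035 -0.2158  0.213 ]
130 183 185 [0.5838 0.3218 0.158 ]
140 183 186 [0.5829 0.2993 0.158 ]
150 184 186 [0.582  0.2768 0.158 ]
160 184 187 [0.5812 0.2542 0.158 ]
170 185 187 [0.5803 0.2317 0.158 ]
180 185 188 [0.5794 0.2092 0.158 ]
190 185 188 [0.5797 0.1868 0.158 ]
200 186 189 [0.5776 0.1643 0.158 ]
210 186 189 [0.5779 0.1419 0.158 ]
170 118 219
175 118 219
178 118 219
181 118 219
184 118 219
187 155 220
[0.58123208 0.34410836 0.158     ]
[0.57633978 0.11828142 0.158     ]
```

Clip is at about (0.509,-0.227), clip x yaw 2.03. Bin edge middle is at about (0.580,0.231), yaw −0.03. The grasp must use tool x = clip x, so that joint 6 stays in range at both places. I'll hover above the clip.

```bash
python3 - <<'E'
from h import *
print(rel([.509,-.227,.30],R.from_euler('xyz',[np.pi,0,2.028])), rel([.18,.519,.32],R.from_euler('xyz',[np.pi,0,2.028])))
E
```

```text
(array([-59.48,  55.55,  -9.45]), array([-0.   ,  0.001, -0.796])) (array([ -0.06,  -0.27, -11.5 ]), array([-0.   ,  0.001, -0.796]))
```

>>> {"api": "play_rows", "payload": {"steps": [[[0,0,-4,0,0,0,0.8],[0,0,-8,0,0,0,0.8],[0,0,-11.5,0,0,0,0.8],[-3,2.8,-11.5,0,0,-0.1,0.8],[-6,5.6,-11.5,0,0,-0.2,0.8],[-9,8.4,-11.5,0,0,-0.3,0.8],[-12,11.2,-11.5,0,0,-0.35,0.8],[-15,14,-11.5,0,0,-0.4,0.8],[-18,16.8,-11.5,0,0,-0.45,0.8],[-21,19.6,-11.5,0,0,-0.5,0.8],[-24,22.4,-11.5,0,0,-0.55,0.8],[-27,25.2,-11.5,0,0,-0.6,0.8],[-30,28,-11.5,0,0,-0.65,0.8],[-33,30.8,-11.5,0,0,-0.7,0.8],[-36,33.6,-11.5,0,0,-0.75,0.8],[-39,36.4,-11.5,0,0,-0.8,0.8],[-42,39.2,-11.5,0,0,-0.8,0.8],[-45,42,-11.5,0,0,-0.8,0.8],[-48,44.8,-11.5,0,0,-0.8,0.8],[-51,47.6,-11.5,0,0,-0.8,0.8]]]}}

```text
time_s: 1.77
ee_pos: [0.4624, -0.1228, 0.3203]
eef_rot: [-3.141, 0.001, 2.032]
force: [0.9, 1.4, -0.0]
grip_width: 0.0752
```

```bash
python3 - <<'E'
from h import *
print(ctrl.get_obs()['qpos'],rel([.509,-.227,.30],R.from_euler('xyz',[np.pi,0,2.028])))
E
```

```text
[-3.35588545e-01  7.30072010e-02  1.52570793e+00 -9.56109701e-04
  1.54307483e+00 -2.36714793e+00] (array([-11.4 ,  -0.46,   2.03]), array([-0.001,  0.001,  0.004]))
```

>>> {"api": "play_rows", "payload": {"steps": [[[-3.5,0,0.5,0,0,0,0.8],[-7,-0.2,1,0,0,0,0.8],[-9.5,-0.4,1.5,0,0,0,0.8],[-11.4,-0.5,2,0,0,0,0.8],[-11.4,-0.5,2,0,0,0,0.8],[-11.4,-0.5,2,0,0,0,0.8]]]}}

```text
time_s: 2.27
ee_pos: [0.5084, -0.2274, 0.2994]
eef_rot: [-3.14, -0.001, 2.03]
force: [-0.0, 0.1, 0.5]
grip_width: 0.0752
```

```bash
python3 - <<'E'
from h import *
import pickle
c=cam('wrist'); pickle.dump(c,open('w1.pkl','wb'))
T=np.linalg.inv(c['world_to_cam']);print(T.round(3),c['f'],pose()[1])
for p in ([.509,-.227,.173],[.509,-.227,.233],[.413,-.275,.165],[.627,-.169,.165]): print(proj(c,np.array(p)))
cv2.imwrite('pics/w1.png',c['frame'])
E
```

```text
[[-0.443 -0.864 -0.237  0.439]
 [ 0.896 -0.427 -0.119 -0.262]
 [ 0.002 -0.266  0.964  0.481]
 [ 0.     0.     0.     1.   ]] 325.19226210127806 [ 0.50840469 -0.22673989  0.30012889]
(np.float64(281.4052554751746), np.float64(202.13994561318404))
(np.float64(281.4670607086482), np.float64(220.54411404451355))
(np.float64(280.8742467407642), np.float64(91.29516360454274))
(np.float64(281.17145599729065), np.float64(311.98608644540604))
```

View pics/w1.png

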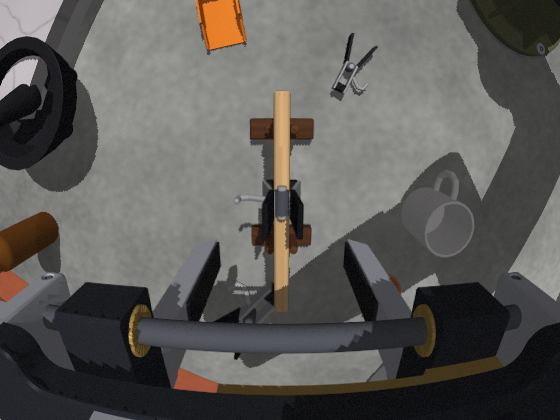

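The wrist view shows the barrel at (282,203), against a prediction of (281.4,202.1). The board line is vertical at column 282 and the hook is on the left, so the estimate holds. Descend and squeeze.

>>> {"api": "play_rows", "payload": {"steps": [[[0,0.1,3,0,0,0,0.8],[0.05,0.15,6,0,0,0,0.8],[0.05,0.15,9,0,0,0,0.8],[0.05,0.15,10.6,0,0,0,0.8],[0.05,0.15,10.6,0,0,0,0.8],[0.05,0.15,10.6,0,0,0,0.5],[0.05,0.15,10.6,0,0,0,0.4],[0.05,0.15,10.6,0,0,0,0.35],[0.05,0.15,10.6,0,0,0,0.3],[0.05,0.15,10.6,0,0,0,0.2],[0.05,0.15,10.6,0,0,0,0.1],[0.05,0.15,10.6,0,0,0,0],[0.05,0.15,10.6,0,0,0,0],[0.05,0.15,10.6,0,0,0,0],[0.05,0.15,10.6,0,0,0,0],[0.05,0.15,10.6,0,0,0,0]]], "force": 30}}

```text
time_s: 3.65
ee_pos: [0.5097, -0.2257, 0.1947]
eef_rot: [-3.141, 0.001, 2.031]
force: [-1.5, 0.4, 5.5]
grip_width: 0.023
```

The grip is at the 23 mm stop. Lift straight up.

>>> {"api": "play_rows", "payload": {"steps": [[[0,0,-0.5,0,0,0,0],[0,0,-1,0,0,0,0],[0,0,-2,0,0,0,0],[0,0,-3,0,0,0,0],[0,0,-5,0,0,0,0],[0,0,-7,0,0,0,0],[0,0,-10,0,0,0,0],[0,0,-13,0,0,0,0],[0,0,-15,0,0,0,0],[0,0,-15,0,0,0,0],[0,0,-15,0,0,0,0]]]}}

```text
time_s: 4.57
ee_pos: [0.5098, -0.2257, 0.3457]
eef_rot: [3.141, 0.002, 2.031]
force: [0.6, -0.3, -2.7]
grip_width: 0.0229
```

```bash
python3 - <<'E'
from h import *
print(ctrl.get_obs()['grip_width'])
b=-.03; w=np.radians(25)
Rb=R.from_euler('z',b)*R.from_euler('y',-w)   # bin_front axes: z up the slope leaning to -x
print(Rb.as_matrix().round(3))
Rt=Rb*R.from_euler('x',np.pi); p0=np.array([.580,.231,.158]); z=Rb.as_matrix()[:,2]
for h in (.029,.129,.149): print(h,p0+z*h, rel(p0+z*h,Rt))
print(Rt.as_euler('xyz'))
E
```

```text
0.02294798499383779
[[ 0.906  0.03  -0.422]
 [-0.027  1.     0.013]
 [ 0.423  0.     0.906]]
0.029 [0.56774959 0.23136762 0.18428293] (array([38.4 , 25.5 , 16.07]), array([-0.446,  0.27 ,  2.024]))
0.129 [0.52550678 0.23263529 0.2749137 ] (array([40.37, 21.78,  7.  ]), array([-0.446,  0.27 ,  2.024]))
0.149 [0.51705821 0.23288882 0.29303986] (array([40.76, 21.03,  5.19]), array([-0.446,  0.27 ,  2.024]))
[ 3.14159265 -0.43633231 -0.03      ]
```

>>> {"api": "play_rows", "payload": {"steps": [[[2,1,0,-0.02,0.01,0.1,0],[4,2.1,0.2,-0.04,0.03,0.2,0],[6.1,3.2,0.5,-0.07,0.04,0.3,0],[8.2,4.2,0.8,-0.09,0.05,0.4,0],[10.2,5.3,1.1,-0.11,0.07,0.51,0],[12.2,6.3,1.4,-0.13,0.08,0.61,0],[14.3,7.4,1.7,-0.16,0.09,0.71,0],[16.3,8.4,2,-0.18,0.11,0.81,0],[18.3,9.5,2.3,-0.2,0.12,0.91,0],[20.4,10.5,2.6,-0.22,0.135,1.01,0],[22.4,11.6,2.9,-0.245,0.15,1.11,0],[24.5,12.6,3.1,-0.27,0.16,1.21,0],[26.5,13.7,3.4,-0.29,0.175,1.32,0],[28.5,14.7,3.6,-0.31,0.19,1.42,0],[30.6,15.8,3.9,-0.335,0.2,1.52,0],[32.6,16.8,4.2,-0.36,0.216,1.62,0],[34.7,17.9,4.4,-0.38,0.23,1.72,0],[36.7,18.9,4.7,-0.4,0.24,1.82,0],[38.7,20,5,-0.425,0.257,1.92,0],[40.8,21,5.2,-0.446,0.27,2.024,0]]]}}

```text
time_s: 6.23
ee_pos: [0.5159, 0.2325, 0.2913]
eef_rot: [3.141, -0.435, -0.028]
force: [0.5, -0.5, -1.8]
grip_width: 0.0227
```

```bash
python3 - <<'E'
from h import *
b=-.03; w=np.radians(25)
Rb=R.from_euler('z',b)*R.from_euler('y',-w)
Rt=Rb*R.from_euler('x',np.pi); p0=np.array([.580,.231,.158]); z=Rb.as_matrix()[:,2]
print(ctrl.get_obs()['qpos'].round(3)); print(rel(p0+z*.149,Rt))
E
```

```text
[ 0.452  0.067  1.655 -0.228  1.041  0.559]
(array([ 0.18, -0.04, -0.11]), array([0.   , 0.002, 0.002]))
```

```bash
python3 - <<'E'
from h import *
import pickle
c=cam('wrist');s=cam('scene');t=cam('top'); pickle.dump([c,s,t],open('w2.pkl','wb'))
b=-.03;Rb=(R.from_euler('z',b)*R.from_euler('y',-np.radians(25))).as_matrix();p0=np.array([.580,.231,.158])
for k in (c,s,t): print(k['n'],[np.round(proj(k,p0+Rb[:,1]*y),1) for y in (-.11,-.05,0,.05,.11)])
cr=lambda f,x,y,w,h,W,H: cv2.resize(f[y:y+h,x:x+w],(W,H),interpolation=cv2.INTER_CUBIC)
o=np.zeros((600,800,3),np.uint8)
o[:420,:560]=c['frame']; o[:240,560:]=cr(s['frame'],290,180,200,200,240,240); o[240:480,560:]=cr(t['frame'],90,120,160,160,240,240)
cv2.imwrite('pics/w2.png',o)
E
```

```text
wrist [array([282.4, 289.9]), array([282.5, 241.6]), array([282.6, 196.6]), array([282.7, 148.5]), array([282.7,  89.3])]
scene [array([334.2, 237.9]), array([365. , 248.2]), array([391.5, 257.1]), array([419. , 266.3]), array([453.1, 277.7])]
top [array([219.3, 188.1]), array([192.6, 187. ]), array([170.3, 186.1]), array([148.1, 185.2]), array([121.5, 184.1])]
```

View pics/w2.png

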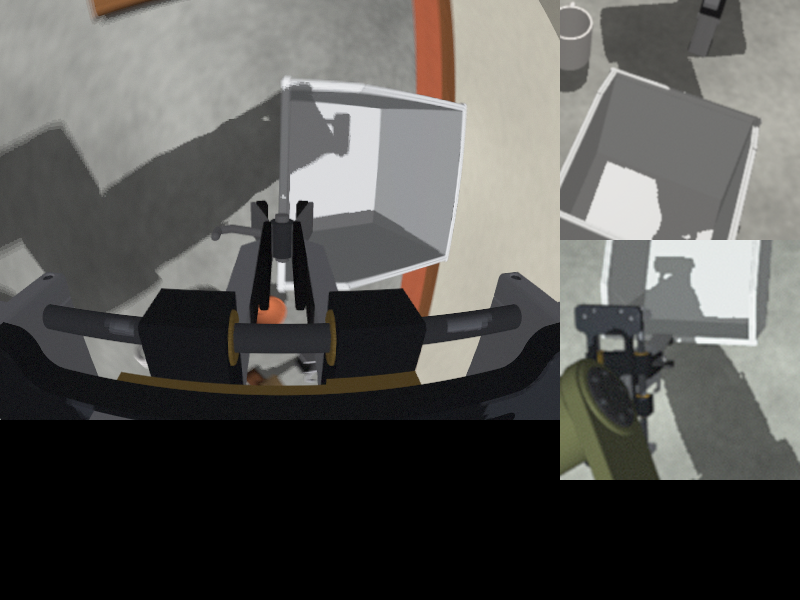

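The wrist view shows the clip held square, hook outward (left) and the jaws open. The bin's front edge runs from about (287,82) to (282,290), turned slightly from my model. I'll fit the edge.

```bash
python3 - <<'E'
from h import *
import pickle
c,s,t=pickle.load(open('w2.pkl','rb'))
g=cv2.cvtColor(c['frame'],cv2.COLOR_BGR2GRAY)
for y in (76,80,84,90,100,115,130,145,160,175,190,199,265,275,280,284,288,292,296): print(y,g[y,274:302].tolist())
E
```

```text
76 [153, 151, 151, 152, 149, 147, 148, 148, 149, 153, 174, 186, 187, 185, 184, 181, 179, 165, 155, 155, 153, 151, 153, 150, 150, 149, 149, 147]
80 [152, 150, 148, 149, 147, 145, 155, 172, 193, 213, 229, 232, 232, 231, 224, 217, 202, 195, 200, 200, 200, 198, 196, 196, 197, 194, 196, 196]
84 [151, 152, 151, 148, 151, 146, 159, 185, 209, 226, 235, 237, 225, 225, 222, 201, 190, 195, 207, 201, 196, 191, 172, 163, 164, 123, 128, 133]
90 [154, 155, 150, 137, 128, 125, 126, 125, 126, 134, 157, 114, 116, 112, 108, 108, 100, 92, 89, 90, 90, 86, 91, 89, 89, 90, 91, 89]
100 [73, 76, 74, 76, 76, 77, 82, 94, 106, 112, 114, 113, 114, 112, 109, 101, 90, 93, 94, 93, 94, 94, 92, 93, 90, 89, 90, 91]
115 [73, 75, 71, 72, 67, 74, 82, 97, 108, 113, 114, 114, 114, 113, 109, 107, 101, 106, 107, 108, 107, 107, 107, 107, 105, 107, 108, 108]
130 [77, 73, 74, 74, 72, 75, 86, 103, 110, 113, 111, 113, 113, 110, 106, 103, 105, 107, 107, 109, 107, 107, 106, 109, 109, 108, 107, 107]
145 [72, 75, 72, 74, 73, 77, 94, 107, 113, 115, 112, 116, 114, 111, 103, 105, 109, 106, 106, 108, 108, 107, 107, 107, 108, 106, 106, 10
[... 771 characters left out ...]
 92, 91, 90, 88, 26, 8, 6, 11, 11, 12, 14, 16, 12]
280 [155, 152, 161, 188, 216, 229, 233, 233, 231, 222, 188, 140, 98, 95, 95, 96, 97, 89, 88, 51, 5, 2, 13, 13, 4, 14, 13, 15]
284 [86, 87, 126, 161, 209, 228, 232, 233, 230, 224, 216, 218, 208, 214, 213, 215, 216, 214, 207, 190, 15, 12, 11, 11, 20, 15, 17, 13]
288 [75, 77, 119, 174, 217, 229, 233, 233, 229, 217, 219, 216, 216, 215, 217, 217, 216, 216, 216, 208, 58, 12, 10, 16, 16, 11, 15, 16]
292 [76, 79, 76, 78, 90, 128, 139, 139, 137, 137, 134, 119, 115, 131, 145, 147, 149, 150, 151, 143, 76, 10, 10, 14, 16, 9, 14, 12]
296 [85, 83, 77, 76, 74, 76, 74, 72, 73, 74, 72, 74, 94, 116, 132, 144, 145, 148, 149, 146, 103, 14, 12, 15, 18, 6, 8, 10]
```

```bash
python3 - <<'E'
import cv2,pickle,numpy as np
c,s,t=pickle.load(open('w2.pkl','rb'));f=c['frame']
o=np.hstack([cv2.resize(f[70:210,255:325],(400,600),interpolation=cv2.INTER_NEAREST),cv2.resize(f[190:310,240:320],(400,600),interpolation=cv2.INTER_NEAREST)])
cv2.imwrite('pics/w2c.png',o)
E
```

```text
(no output)
```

View pics/w2c.png

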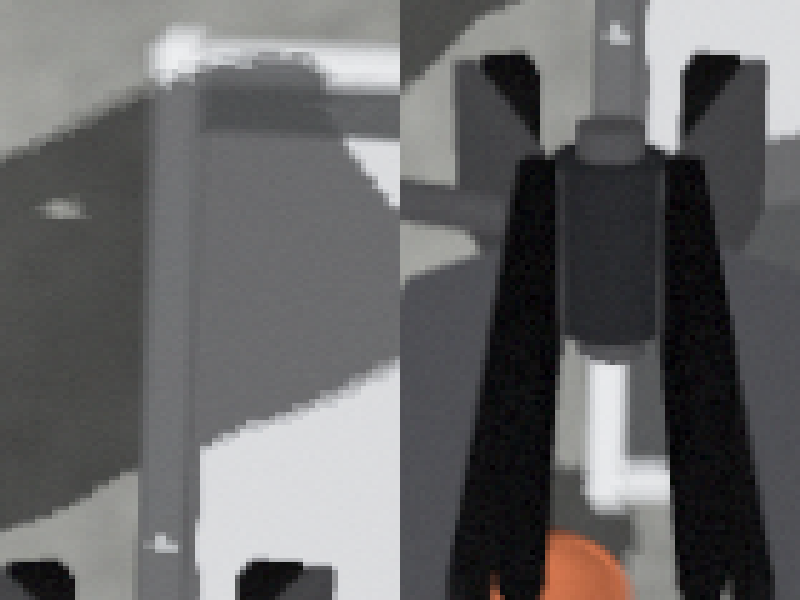

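```bash
python3 - <<'E'
from h import *
import pickle
c,s,t=pickle.load(open('w2.pkl','rb'))
P=np.array([onz(c,u,v,.158) for u,v in((285.2,100),(284.6,115),(284.2,130),(283.8,145),(283.4,160),(283.1,175),(282.8,190),(282.6,199),(280.8,265),(280.4,275),(280.2,280),(280.1,288))])
k=np.polyfit(P[:,1],P[:,0],1); print(P.round(4),k)
for v in (79,87,88,283,290): print(v,onz(c,283,v,.158))
E
```

```text
[[0.5857 0.3301 0.158 ]
 [0.5846 0.3148 0.158 ]
 [0.5837 0.2997 0.158 ]
 [0.5829 0.2845 0.158 ]
 [0.582  0.2692 0.158 ]
 [0.5812 0.2537 0.158 ]
 [0.5804 0.238  0.158 ]
 [0.5799 0.2285 0.158 ]
 [0.5756 0.1535 0.158 ]
 [0.5748 0.1411 0.158 ]
 [0.5743 0.1347 0.158 ]
 [0.5739 0.1243 0.158 ]] [0.05681616 0.5668019 ]
79 [0.58389772 0.35150387 0.158     ]
87 [0.58366046 0.34330687 0.158     ]
88 [0.58363094 0.34228541 0.158     ]
283 [0.57769561 0.12993539 0.158     ]
290 [0.57744398 0.12064482 0.158     ]
```

The wrist fit gives bin yaw ≈ −0.055 and edge middle ≈ (0.580, 0.2355). The top view gave −0.033 and y = 0.234, but it is coarser, so I'll use the wrist values.

```bash
cat >> h.py <<'E'
Rb=R.from_euler('z',-.053)*R.from_euler('y',-np.radians(25)); p0=np.array([.5802,.2355,.158])
Rt=Rb*R.from_euler('x',np.pi); zb=Rb.as_matrix()[:,2]
E
python3 - <<'E'
from h import *
print(ctrl.get_obs()['force'],rel(p0+zb*.149,Rt),rel(p0+zb*.045,Rt))
E
```

```text
[-0.30541042 -0.42786945 -1.83952095] (array([ 0.22, -0.6 , -0.12]), array([-0.011,  0.004,  0.03 ])) (array([ 0.26, -0.49, 10.28]), array([-0.011,  0.004,  0.03 ]))
```

>>> {"api": "play_rows", "payload": {"steps": [[[0.22,-0.6,0,-0.011,0.004,0.03,0],[0.22,-0.6,0,-0.011,0.004,0.03,0],[0.22,-0.6,0.5,-0.011,0.004,0.03,0],[0.22,-0.6,1.5,-0.011,0.004,0.03,0],[0.22,-0.58,2.5,-0.011,0.004,0.03,0],[0.23,-0.57,3.5,-0.011,0.004,0.03,0],[0.24,-0.55,4.5,-0.011,0.004,0.03,0],[0.24,-0.54,5.5,-0.011,0.004,0.03,0],[0.25,-0.53,6,-0.011,0.004,0.03,0],[0.25,-0.53,6,-0.011,0.004,0.03,0],[0.25,-0.53,6,-0.011,0.004,0.03,0]]]}}

```text
time_s: 7.3
ee_pos: [0.5433, 0.2374, 0.2374]
eef_rot: [3.141, -0.436, -0.053]
force: [-0.1, -0.7, -1.5]
grip_width: 0.0228
```

```bash
python3 - <<'E'
from h import *
import pickle
c=cam('wrist');s=cam('scene'); pickle.dump([c,s],open('w3.pkl','wb'))
cr=lambda f,x,y,w,h,W,H: cv2.resize(f[y:y+h,x:x+w],(W,H),interpolation=cv2.INTER_CUBIC)
cv2.imwrite('pics/w3.png',np.hstack([cr(c['frame'],220,90,120,180,400,600),cr(s['frame'],330,170,120,180,400,600)]))
print(rel(p0+zb*.045,Rt),rel(p0+zb*.0297,Rt),ctrl.get_obs()['force'])
E
```

```text
(array([-0.05,  0.01,  4.33]), array([-0.   , -0.001, -0.   ])) (array([-0.05,  0.01,  5.86]), array([-0.   , -0.001, -0.   ])) [ 0.46035431 -0.46611293 -1.71564943]
```

View pics/w3.png

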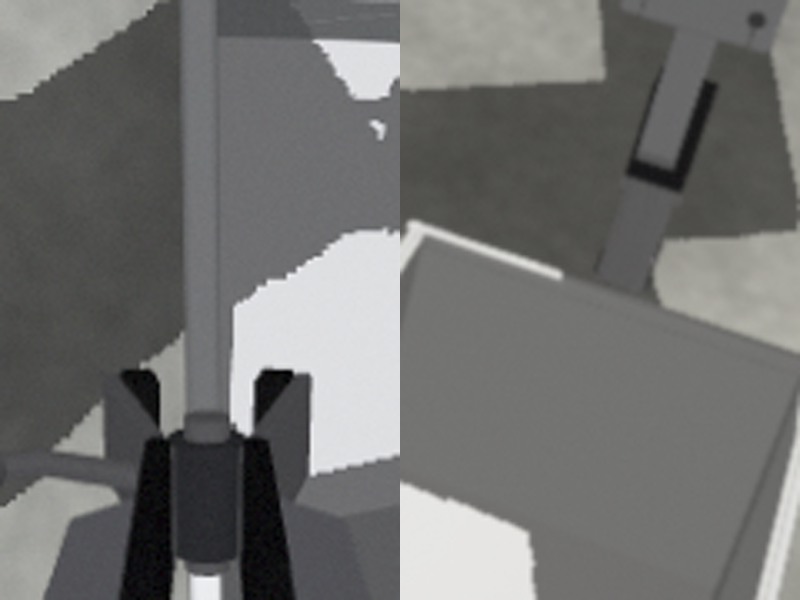

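Jaws and barrel straddle the bead, centred to about 1 px at (207, 420) in the crop. I'll check the residual yaw numerically.

```bash
python3 - <<'E'
from h import *
import pickle
c,s=pickle.load(open('w3.pkl','rb'))
g=cv2.GaussianBlur(cv2.cvtColor(c['frame'],cv2.COLOR_BGR2GRAY),(3,3),0).astype(int)
for v in range(60,215,12): print(v,g[v,268:296].tolist())
for v in (262,266,270,276): print(v,g[v,268:296].tolist())
print(c['cx'],[np.round(proj(c,p0+Rb.as_matrix()[:,1]*y),1).tolist() for y in (-.07,-.03,0,.05,.1)])
E
```

```text
60 [148, 147, 147, 147, 148, 148, 148, 149, 150, 150, 150, 150, 150, 150, 150, 151, 152, 153, 156, 157, 158, 159, 160, 160, 159, 159, 158, 158]
72 [153, 153, 153, 153, 153, 153, 153, 153, 153, 153, 154, 156, 157, 159, 160, 161, 161, 160, 159, 159, 159, 159, 159, 158, 157, 156, 155, 154]
84 [154, 155, 155, 155, 151, 137, 123, 122, 122, 118, 117, 117, 116, 116, 115, 110, 106, 106, 107, 108, 108, 108, 108, 107, 107, 106, 106, 106]
96 [77, 76, 75, 75, 75, 81, 94, 108, 114, 116, 116, 116, 117, 117, 115, 109, 99, 87, 83, 83, 83, 83, 83, 85, 85, 84, 83, 84]
108 [74, 74, 74, 74, 75, 80, 93, 106, 113, 116, 116, 116, 116, 115, 115, 111, 106, 105, 108, 110, 110, 110, 110, 111, 111, 110, 110, 110]
120 [77, 76, 75, 76, 75, 79, 91, 105, 113, 116, 116, 117, 117, 116, 115, 112, 106, 104, 107, 109, 109, 110, 111, 111, 110, 110, 110, 110]
132 [78, 78, 77, 76, 75, 78, 87, 101, 112, 116, 117, 116, 117, 117, 116, 113, 107, 104, 107, 110, 111, 110, 110, 110, 110, 109, 109, 110]
144 [76, 76, 76, 75, 75, 75, 82, 98, 110, 115, 116, 116, 116, 116, 116, 113, 106, 103, 107, 110, 110, 110, 110, 110, 109, 110, 11
[... 630 characters left out ...]
116, 116, 114, 110, 105, 105, 109, 134, 186, 218, 223, 223, 223, 223, 197]
262 [9, 11, 20, 56, 112, 146, 153, 147, 140, 143, 143, 140, 136, 128, 123, 126, 136, 133, 111, 94, 90, 91, 92, 77, 41, 15, 10, 12]
266 [9, 9, 24, 73, 129, 155, 159, 155, 161, 192, 221, 233, 236, 236, 236, 236, 231, 201, 145, 104, 93, 92, 91, 82, 54, 23, 12, 13]
270 [11, 9, 34, 96, 146, 161, 161, 157, 162, 189, 219, 232, 236, 236, 236, 235, 231, 203, 148, 104, 91, 91, 92, 88, 64, 27, 11, 12]
276 [11, 18, 56, 115, 149, 152, 151, 150, 158, 185, 215, 231, 235, 236, 235, 236, 232, 206, 154, 108, 93, 92, 92, 91, 76, 42, 17, 10]
281.6351961233912 [[280.5, 285.0], [280.4, 245.6], [280.3, 213.1], [280.2, 155.0], [280.1, 94.6]]
```

Residual yaw is about 0.008 rad and lateral is within 1 mm. Lower.

>>> {"api": "play_rows", "payload": {"steps": [[[-0.03,0,1,0,0,0,0],[-0.03,0,2,0,0,0,0],[-0.03,0,3,0,0,0,0],[-0.03,0,4,0,0,0,0],[-0.03,0,4.7,0,0,0,0],[-0.03,0,5.2,0,0,0,0],[-0.03,0,5.4,0,0,0,0],[-0.03,0,5.4,0,0,0,0],[-0.03,0,5.4,0,0,0,0]]]}}

```text
time_s: 8.15
ee_pos: [0.566, 0.2364, 0.1894]
eef_rot: [-3.141, -0.438, -0.053]
force: [0.5, 0.4, -0.9]
grip_width: 0.023
```

>>> {"api": "play_rows", "payload": {"steps": [[[0,0,0.1,0,0,0,0],[0,0,0.2,0,0,0,0],[0,0,0.3,0,0,0,0],[0,0,0.3,0,0,0,0],[0,0,0.3,0,0,0,0]]]}}

```text
time_s: 8.57
ee_pos: [0.5672, 0.2364, 0.1867]
eef_rot: [-3.141, -0.438, -0.053]
force: [0.2, 0.3, -1.0]
grip_width: 0.0228
```

>>> {"api": "play_rows", "payload": {"steps": [[[0,0,0.1,0,0,0,0],[0,0,0.2,0,0,0,0],[0,0,0.2,0,0,0,0],[0,0,0.2,0,0,0,0]]]}}

```text
time_s: 8.9
ee_pos: [0.568, 0.2364, 0.1852]
eef_rot: [-3.141, -0.438, -0.053]
force: [-5.4, 0.0, 3.0]
grip_width: 0.0227
```

>>> {"api": "play_rows", "payload": {"steps": [[[0,0,0.1,0,0,0,0],[0,0,0.1,0,0,0,0],[0,0,0.1,0,0,0,0]]]}}

```text
time_s: 9.15
ee_pos: [0.5681, 0.2364, 0.1847]
eef_rot: [-3.141, -0.437, -0.053]
force: [-9.7, -1.7, 8.4]
grip_width: 0.0224
```

Contact is about 12 N along the slope at the expected height (h = 29.5 mm), so the barrel is home. I'll open gradually and follow the sinking handles down about 3.5 mm.

>>> {"api": "play_rows", "payload": {"steps": [[[0,0,0.03,0,0,0,0.25],[0,0,0.06,0,0,0,0.27],[0,0,0.1,0,0,0,0.29],[0,0,0.13,0,0,0,0.31],[0,0,0.16,0,0,0,0.33],[0,0,0.2,0,0,0,0.35],[0,0,0.23,0,0,0,0.37],[0,0,0.26,0,0,0,0.39],[0,0,0.29,0,0,0,0.41],[0,0,0.32,0,0,0,0.43]]]}}

```text
time_s: 9.98
ee_pos: [0.5697, 0.2365, 0.1827]
eef_rot: [-3.14, -0.439, -0.053]
force: [-4.7, -0.6, 7.0]
grip_width: 0.0399
```

>>> {"api": "play_rows", "payload": {"steps": [[[0,0,0.04,0,0,0,0.46],[0,0,0.06,0,0,0,0.49],[0,0,0.08,0,0,0,0.52],[0,0,0.08,0,0,0,0.55],[0,0,0.08,0,0,0,0.58],[0,0,0.08,0,0,0,0.64],[0,0,0.08,0,0,0,0.7],[0,0,0.08,0,0,0,0.7]]]}}

```text
time_s: 10.65
ee_pos: [0.5701, 0.2365, 0.1819]
eef_rot: [-3.14, -0.439, -0.054]
force: [-0.1, 0.5, 0.1]
grip_width: 0.0653
```

```bash
python3 - <<'E'
from h import *
import pickle
c=cam('wrist');s=cam('scene'); pickle.dump([c,s],open('w4.pkl','wb'))
cr=lambda f,x,y,w,h,W,H: cv2.resize(f[y:y+h,x:x+w],(W,H),interpolation=cv2.INTER_CUBIC)
cv2.imwrite('pics/w4.png',np.hstack([cr(c['frame'],210,110,140,210,400,600),cr(s['frame'],330,170,120,180,400,600)]))
print(proj(c,p0+zb*.008),proj(c,p0),proj(c,p0+zb*.012))
E
```

```text
(np.float64(278.54347257543895), np.float64(243.6623816436474)) (np.float64(278.6250255308926), np.float64(239.34568849487957)) (np.float64(278.5006434075671), np.float64(245.93548450918436))
```

View pics/w4.png

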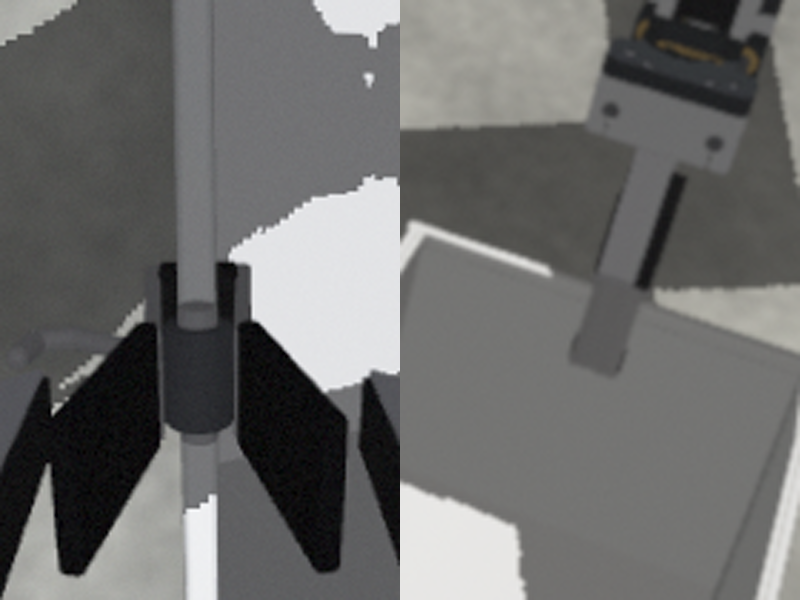

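The clip is closed on the wall with its hook out, the fingers are clear and the force is about 0. Retract and look from the side to check the seating.

>>> {"api": "play_rows", "payload": {"steps": [[[0,0,-0.5,0,0,0,0.75],[0,0,-1.5,0,0,0,0.75],[0,0,-3,0,0,0,0.75],[0,0,-5,0,0,0,0.75],[0,0,-8,0,0,0,0.75],[0,0,-11,0,0,0,0.75],[0,3,-12,0.1,0,0,0.75],[0,6,-12,0.2,0,0,0.75],[0,9,-12,0.3,0,0,0.75],[0,12,-12,0.4,0,0,0.75],[0,12,-12,0.5,0,0,0.75],[0,12,-12,0.6,0,0,0.75],[0,12,-12,0.7,0,0,0.75],[0,12,-12,0.7,0,0,0.75],[0,12,-12,0.7,0,0,0.75]]]}}

```text
time_s: 12.0
ee_pos: [0.5128, 0.1182, 0.29]
eef_rot: [-2.442, -0.437, -0.055]
force: [-0.0, 0.3, -0.6]
grip_width: 0.0704
```

```bash
python3 - <<'E'
from h import *
import pickle
c=cam('wrist');s=cam('scene');t=cam('top'); pickle.dump([c,s,t],open('w5.pkl','wb'))
M=Rb.as_matrix()
for z in(0,.008,.06): print(z,np.round(proj(c,p0+M@[0,-.012,z]),1),np.round(proj(c,p0+M@[0,.012,z]),1))
u,v=map(int,proj(c,p0+zb*.01)); print(u,v)
cr=lambda f,x,y,w,h,W,H: cv2.resize(f[y:y+h,x:x+w],(W,H),interpolation=cv2.INTER_CUBIC)
x0,y0=max(0,u-60),max(0,v-90);print(x0,y0)
cv2.imwrite('pics/w5.png',np.hstack([cr(c['frame'],x0,y0,120,180,400,600),np.vstack([cr(s['frame'],340,190,100,75,400,300),cr(t['frame'],130,150,80,60,400,300)])]))
print(np.linalg.inv(c['world_to_cam'])[:3,3])
E
```

```text
0 [279.9 200. ] [279.9 181.7]
0.008 [279.9 196.9] [279.9 178.3]
0.06 [279.6 173.1] [279.7 153. ]
279 186
219 96
[0.43100398 0.06711411 0.46168201]
```

View pics/w5.png

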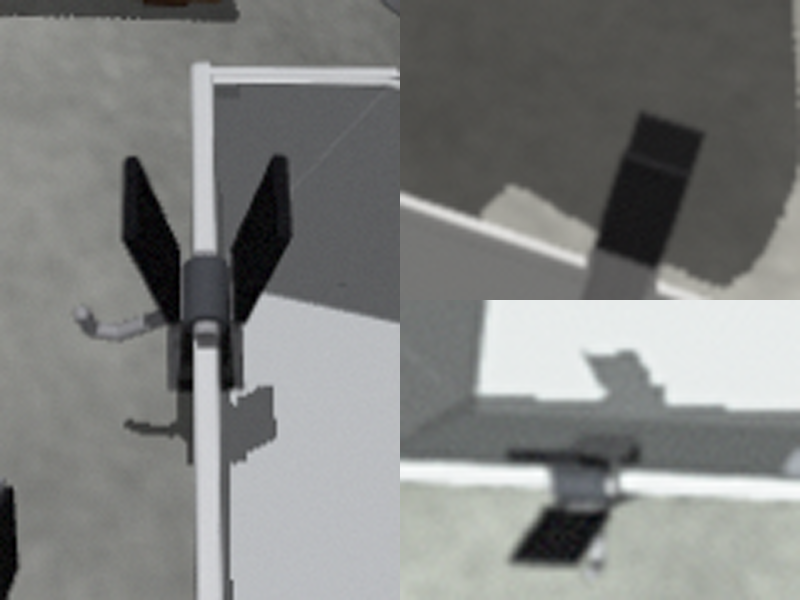

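The clip is clamped mid-edge with its hook outward. Seating height is ambiguous at this elevation, so I'll take one lower side view.

>>> {"api": "play_rows", "payload": {"steps": [[[0,2,-0.5,0.08,0,0,0.75],[0,4,-0.9,0.16,0,0,0.75],[0,6,-0.9,0.24,0,0,0.75],[0,8,-0.9,0.32,0,0,0.75],[0,8,-0.9,0.4,0,0,0.75],[0,8,-0.9,0.48,0,0,0.75],[0,8,-0.9,0.5,0,0,0.75],[0,8,-0.9,0.5,0,0,0.75]]]}}

```text
time_s: 12.82
ee_pos: [0.5281, 0.0528, 0.25]
eef_rot: [-1.945, -0.437, -0.049]
force: [-0.3, 0.1, 0.3]
grip_width: 0.0707
```

```bash
python3 - <<'E'
from h import *
import pickle
c=cam('wrist'); pickle.dump(c,open('w6.pkl','wb'))
M=Rb.as_matrix()
u,v=map(int,proj(c,p0+zb*.01)); x0,y0=max(0,min(500,u-40)),max(0,v-45);print(x0,y0,ctrl.get_obs()['qpos'])
for z in(0,.008,.016,.06): print(z,*[((np.array(proj(c,p0+M@[0,y,z]))-[x0,y0])*20/3).round(0) for y in(-.012,0,.012)])
print(np.linalg.inv(c['world_to_cam'])[:3,3])
cv2.imwrite('pics/w6.png',cv2.resize(c['frame'][y0:y0+90,x0:x0+80],(533,600),interpolation=cv2.INTER_CUBIC))
E
```

```text
240 156 [-0.46472558  0.37670847  1.76153109  1.15316483  1.58840528 -1.0811146 ]
0 [270. 385.] [271. 346.] [271. 308.]
0.008 [270. 350.] [270. 311.] [271. 274.]
0.016 [270. 314.] [270. 275.] [271. 238.]
0.06 [270.  99.] [270.  63.] [270.  30.]
[ 0.46337105 -0.08215809  0.37703486]
```

View pics/w6.png

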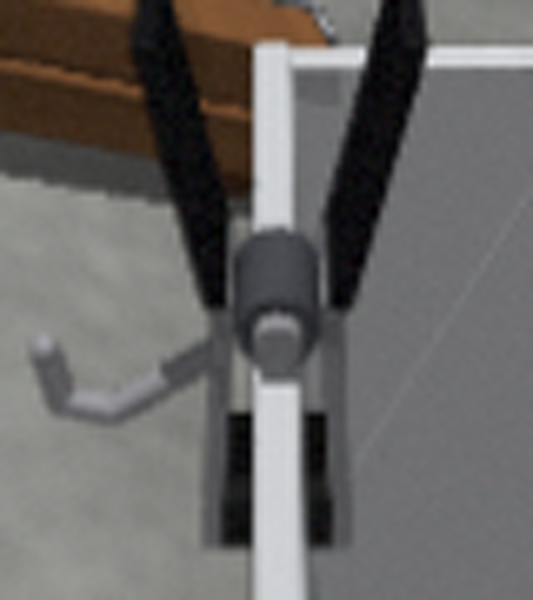

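```bash
python3 - <<'E'
from h import *
import pickle
c=pickle.load(open('w6.pkl','rb'));M=Rb.as_matrix()
f=lambda q:((np.array(proj(c,p0+M@q))-[240,156])*20/3).round(0)
print('corner',f([0,.110,0]),f([0,.1155,0]),'jaw end near/far',f([-.012,-.015,-.052]),f([-.012,.015,-.052]),'pad top',f([-.008,-.014,-.0295]))
print('pad bottom home',f([-.012,-.015,-.044]),f([-.006,-.014,-.0425]))
print('handle tip',f([-.0245,-.015,.066]),f([-.0245,.015,.066]))
g=cv2.cvtColor(c['frame'],cv2.COLOR_BGR2GRAY)
print(g[158:168,279:283].tolist()); print(g[185:226,281].tolist())
E
```

```text
corner [273.  58.] [273.  46.] jaw end near/far [209. 605.] [213. 505.] pad top [228. 515.]
pad bottom home [208. 575.] [239. 566.]
handle tip [119.  76.] [131.  -8.]
[[91, 91, 90, 90], [92, 90, 90, 91], [94, 91, 92, 91], [96, 92, 95, 93], [157, 162, 161, 161], [208, 207, 208, 210], [209, 209, 208, 208], [209, 209, 208, 207], [210, 209, 208, 207], [211, 210, 208, 209]]
[208, 208, 208, 206, 185, 105, 78, 76, 76, 77, 76, 77, 77, 75, 75, 70, 53, 67, 125, 147, 110, 87, 85, 84, 86, 90, 90, 90, 147, 207, 207, 208, 207, 208, 207, 208, 209, 208, 210, 208, 208]
```

```bash
python3 - <<'E'
from h import *
import pickle
c4=pickle.load(open('w4.pkl','rb'))[0];c5=pickle.load(open('w5.pkl','rb'))[0];c6=pickle.load(open('w6.pkl','rb'))
M=Rb.as_matrix()
def show(n,*rs):
    p,e=tri(*rs); print(n,(M.T@(p-p0)*1e3).round(1),np.round(e,1))
k=2.857;q=10/3;w=20/3
show('hook tip',ray(c4,210+22/k,110+353/k),ray(c5,219+84/q,96+318/q),ray(c6,240+43/w,156+342/w))
show('far bead corner 5,6',ray(c5,219+201/q,96+65/q),ray(c6,240+270/w,156+43/w))
show('hook half handle lower near corner',ray(c5,219+178/q,96+322/q),ray(c6,240+217/w,156+308/w))
show('other half',ray(c5,219+237/q,96+318/q),ray(c6,240+343/w,156+308/w))
show('jaw end near, hook half',ray(c5,219+178/q,96+389/q),ray(c6,240+213/w,156+547/w))
E
```

```text
hook tip [-42.4   2.4  -2.5] [0.7 1.6 1.3]
far bead corner 5,6 [ -0.8 112.9   2.3] [0. 0.]
hook half handle lower near corner [ -8.8 -11.   16.5] [0.6 0.6]
other half [12.2 -8.7 14.9] [0.8 0.8]
jaw end near, hook half [-10.5  -9.3 -41.9] [0.8 0.8]
```

Triangulated features put the hook tip at z −2.5 mm (home is −3.4). The jaw end is at −41.9 mm (home is −44), with a bead reference offset of about +2 mm. The clip is therefore seated to within about 1 mm and is 2–5 mm from mid-edge. The arm is clear, so I'll hand in.

```bash
python3 - <<'E'
from h import *
import pickle
a=pickle.load(open('c0.pkl','rb'))['top']['frame'];t=cam('top')['frame']
def ctr(f):
    h=cv2.cvtColor(f,cv2.COLOR_BGR2HSV)[170:205,250:295];m=cv2.moments(cv2.inRange(h,(0,100,60),(15,255,255)),True);return m['m10']/m['m00'],m['m01']/m['m00']
print('dish',ctr(a),ctr(t),ctrl.get_obs()['force'])
print(ctrl.hand_in())
E
```

```text
dish (23.614357262103507, 19.427378964941568) (23.13917525773196, 22.61340206185567) [ 0.3812583  -0.28001851  0.26129882]
the job is handed in; nothing more can be done
None
```

The clip is off the chopping board and clamped on the bin's sloping front edge, near the middle, in line with the slope and with its hook facing out. I squeezed it to its stop, lifted it clear, and lowered it until contact reached about 12 N. I then opened the fingers while following the handles down. I handed in at about 13 s with the arm clear of everything and the tool force near zero.

**Last checks**
- **Seating:** The close-up pictures place the hook tip and jaw end within about 1 mm of where they should be with the barrel resting on the edge. That allows for a 2 mm offset I saw on the bin's own corner. I never saw the gap between barrel and edge directly.
- **Centring:** The clip is about 2–5 mm from the middle of the edge, as near as the pictures show.
- **Bin angle:** The two views disagreed (−0.033 from the top camera, about −0.055 from the wrist camera). I used −0.053, and a later look suggested it was within about 0.01 rad.
- **Salt dish:** In the last top picture its centre read about 3 pixels lower than at the start. I think the arm over the scene or its shadow caused this, because the planned path kept well above it and no unexpected force showed, but I did not confirm that.
- **Mug:** I did not measure it again; the planned path kept well above it too.

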